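# Lock a reagent carton into its transport cradle with a self-tapping thumbscrew

## Task

Stand the yellow carton upright in the pocket of the grey transport cradle and swing the metal keeper bar over it until it stops above the white plastic post. Then press the blue knob firmly down and keep pressing while you turn it clockwise, taking a fresh grip when needed, until the self-tapping screw has cut into the post and its steel collar sits snug on the bar. Leave the other things on the worktop alone.

Things in the scene. Friction and masses are not known exactly. Their poses are not given: they have to be found in the camera images.
- cradle: grey transport cradle fixed to the worktop: base plate 112 mm (own x) by 212 mm (own y), 8 mm thick; origin under its centre at worktop level, z up. An aluminium hinge post, 24 mm across, stands at own y = -85 mm; a white plastic post, 26 mm across and 76 mm high, at own y = +85 mm
- pocket (a point): centre of the pocket's floor, in the middle of the cradle, 8 mm above the worktop. The pocket is open at the top, 60 mm (cradle's x) by 66 mm (y) inside; its walls are 4 mm thick and end 20 mm above the worktop
- post_hole (a point): pilot hole in the middle of the white post's top, 76 mm above the worktop; the closed screw comes to stand right over it
- bar (a joint): angle of the aluminium keeper bar, rad. 0 = closed against its stop: over the pocket towards the cradle's own +y, screw over the white post. Grows as the bar swings level towards the cradle's own -x (towards the robot), counter-clockwise from above; starts 1.05 to 1.35. Takes about 2 N at the knob, stays where it is left. The screw bites only with the bar closed to within 0.03
- bar_hinge (a point): on the bar's upright hinge axis (cradle own x = 0, y = -85 mm), at the bar's top, 90 mm above the worktop. The bar is 20 mm wide with round ends 28 mm across, 10 mm thick (80 to 90 mm above the worktop); the screw's axis is 170 mm from the hinge axis
- knob_middle (a point): middle of the blue round ribbed knob (30 mm across, 24 mm high, white line on top) of the screw held in the bar's free end; 126 mm above the worktop with screw up and knob unpressed. Below it: a spring on a neck (13 mm long), then a steel collar 24 mm across, 4 mm thick. The bar may be swung by this knob
- knob (a joint): how far the knob is pressed down against its spring towards the collar, m: 0 free, 0.006 fully pressed, 4 N for each mm (so 20 N at 0.005). The screw bites only while the knob is pressed 3.5 mm (14 N) or more; 4.5 to 5.5 mm (18 to 22 N) is good. Let go, the knob springs back up and the screw stays
- screw_depth (a joint): how far the screw has gone down in the bar, m: 0 up (collar 7 mm above the bar), 0.007 collar snug on the bar. The first 3 mm slide freely (5 N of rubbing holds it where left); then the tip stands on the plastic at the pilot hole and sinks only by being pressed and turned. The knob sinks along, so the hand must follow it down
- screw_turn (a joint): turn of the screw with its knob, rad, growing clockwise from above. Free to turn until it bites, so the knob may be gripped at any angle and need not turn along as the bar swings. Pressed as said, it catches within 0.6 rad, then cuts in 1.9 mm for each rad clockwise: 4 mm in about 2.1 rad. Pressed less it only spins; turned back under pressure it comes out
- thread_cut (a joint): depth of the thread cut into the post, m: 0 uncut (up to 0.001 of give under pressure), about 0.004 when the collar is snug on the bar, a little more if turned on after that
- carton_2: yellow reagent carton with a red band, 50 mm (own x) by 55 mm (own y), 70 mm high, standing, about 70 g; origin at the centre of its underside. It goes into the pocket with its own x along the cradle's own x (either way round)
- carton_1: white reagent carton with a blue band, 40 mm (own x) by 62 mm (own y), 85 mm high, bystander; origin at the centre of its underside. It and the yellow carton may have changed places
- timer: white lab timer with coloured buttons, 66 x 62 x 22 mm, bystander; origin under its centre
- pen: red pen lying on the worktop, 149 mm long, bystander; origin under its middle

How it is judged:
On the way, in this order (a step that is already met when the one before it is completed fails the run):
1. the yellow carton stands in the pocket, bar still open (horizontal distance between carton_2 and pocket below 0.01 m and z of carton_2 in the frame of pocket below 0.004 m and angle between carton_2's own z axis and vertical below 0.08 rad and value of joint bar above 0.3 rad), for 0.2 s.
2. the keeper bar is swung shut over the carton, thread not yet cut (value of joint bar below 0.035 rad and value of joint thread_cut below 0.0015 m), for 0.1 s.
3. the screw has cut its first thread (value of joint bar below 0.035 rad and value of joint thread_cut above 0.0025 m), for 0.1 s.
At the end, for the whole second after the job is handed in: The yellow carton stands upright (within 0.08 rad) and still on the pocket floor, within 10 mm of its centre; the bar is closed to within 0.035 rad; the screw has gone down at least 6 of its 7 mm (collar within 1 mm of the bar) with a thread at least 3 mm deep cut in the post (value of joint bar below 0.035 rad and value of joint screw_depth above 0.006 m and value of joint thread_cut above 0.003 m and horizontal distance between carton_2 and pocket below 0.01 m and z of carton_2 in the frame of pocket below 0.004 m and angle between carton_2's own z axis and vertical below 0.08 rad and linear speed of carton_2 below 0.02 m/s); the robot touches nothing.
It fails at once if a bystander is moved more than 25 mm (distance of any of carton_1, timer, pen from where it was at the start of the episode above 0.025 m).
It also fails if it takes over 64 s, if anything falls off the work surface, if the arm or the gripper's body presses on something with over 40 N, if the wrist force passes 120 N, or if a joint passes its speed limit or range.

## Robot

A 7-joint arm with a two-finger parallel gripper is mounted at the origin on a cart in front of the work surface, level with it; the furniture and walls round the work are solid. World frame = base frame: x ahead of the robot, y to its left, z up, the work surface at z = 0. Lengths are in m, angles in rad, forces in N, time in s.
With the tool pointing down it reaches from about 0.425 to 0.95 m from the base axis. Payload 4.7 kg.
Tool frame: the origin (TCP) lies on the centre line of the jaws, within the pads' length; the fingertips stand robot.nose_length ahead of it and the grasp point (between the pads) lies 8 mm behind it (robot.nose_length is the distance from the TCP to the fingertips, in m); z points along the fingers, x is the direction in which the jaws open and shut, and the axes are right-handed (so a half turn about z gives the same grasp; the last joint's range is limited). The gripper opens to 85 mm and grips with 20 to 120 N. Pads are 22 mm wide; open, the fingers measure 114 mm over their backs; the gripper's body (76 mm by 85 mm) begins 54 mm behind the grasp point. The pads swing forward as they close: fully open they stand 13 mm farther back than shut.
Start: joints at [1.123, 0.469, -0.049, 1.532, 0.024, 1.141, -0.082], TCP at [0.275, -0.617, 0.242] pointing down, gripper open.
Joint ranges: [-2.59, 2.59], [-0.33, 1.99], [-1.39, 1.29], [0.1, 2.45], [-1.04, 4.18], [0.21, 1.99], [-2.66, 2.66]. Speed limits (rad/s): [2.57, 2.57, 3.14, 3.14, 3.14, 3.14, 3.14].

## Interface

Orientations are given as [roll, pitch, yaw] about the fixed x, y, z axes, in that order (R = Rz(yaw) Ry(pitch) Rx(roll)).
In Python, from plant import robot gives the robot as it stands. Calls block until the motion is done:
- robot.goto(position, orientation): joint-space move of the TCP to a pose.
- robot.move_straight(position, vel=0.15, attitude=None, contact_N=None): straight line of the TCP; attitude=None keeps the orientation; vel is the mean speed in m/s. With contact_N (N) it stops when the force on the tool has changed by that much, and returns True; else False.
- robot.move_joints(angles): joint-space move.
- robot.grip(opening, strength=None): opening from 0.0 (shut) to 1.0 (fully open); strength is the grip in N (None keeps the last); returns when the fingers have stopped.
- robot.sleep(seconds).
- robot.inverse_kinematics(position, orientation): joint angles nearest the present ones, or None.
- robot.sense(): the state.
- robot.grab_frame(name): name is "side" or "top" or "wrist"; returns a dict with "image" (384x512x3 uint8, red, green, blue), "range_z" (384x512 float32, m along the optical axis (not along the pixel's ray), 0 where there is no reading), "fx", "fy", "cx", "cy" (pixels), "dist_coeffs" ([k1, k2, p1, p2, k3] as OpenCV has them; the pictures are not rectified), "R" (3x3) and "t" (3): a world point X has camera coordinates R X + t. Camera axes: x right, y down, z forward; pixel columns grow to the right and rows downward; lengths in m; the calibration is good to about 2 mm. A picture is of the moment at which its call begins.
A pose or a line that the arm cannot do raises robot.IKError and nothing moves.
- robot.close_job(): hands the job in, once; it reports no verdict.
The state is a dict: "t": time; "joint_pos": joint angles; "joint_velocities": joint speeds; "effort": joint torques, N m; "tcp_pos": TCP position; "tcp_rot": TCP orientation; "wrist_force": force on the tool from outside, world axes, zero at the start; "torque": the same for the moment, N m; "opening": opening from 0.0 (shut) to 1.0 (fully open).
Only numpy, scipy, OpenCV 4.12 (cv2) and the standard library are available. Lean on these libraries where they do the work, as an engineer would, in place of code of your own. Each camera call takes 0.05 s, during which the arm holds its last target. There are 200 camera calls.

## Working session

There is one attempt and no reset: what is moved stays moved. The work goes in short steps, each a Python script; the robot and the scene stay as the last script left them, time stands still between calls to the robot, and variables do not carry over. Pictures are saved under pics/ and viewed, about 8 in all and at most 12, crops included, and the job is handed in when it is done.

```bash
ls; mkdir -p pics
cat > h.py <<'E'
import numpy as np, cv2
from plant import robot
def K(f): return np.array([[f["fx"],0,f["cx"]],[0,f["fy"],f["cy"]],[0,0,1.]])
def rays(f,px):
    p=cv2.undistortPoints(np.float64(px).reshape(-1,1,2),K(f),np.float64(f["dist_coeffs"])).reshape(-1,2)
    return np.c_[p,np.ones(len(p))]
def plane(f,px,z):
    R=np.array(f["R"]);t=np.array(f["t"]);d=rays(f,px)@R;c=-R.T@t
    return c+d*((z-c[2])/d[:,2])[:,None]
def cloud(f,px):
    R=np.array(f["R"]);t=np.array(f["t"]);px=np.asarray(px)
    z=f["range_z"][px[:,1].astype(int),px[:,0].astype(int)]
    return ((rays(f,px)*z[:,None])-t)@R
def save(f,n,crop=None,s=1):
    im=f["image"][:,:,::-1]
    if crop: im=im[crop[1]:crop[3],crop[0]:crop[2]]
    cv2.imwrite("pics/"+n,cv2.resize(im,None,fx=s,fy=s))
def mask(f,lo,hi):
    return cv2.inRange(cv2.cvtColor(f["image"],cv2.COLOR_RGB2HSV),np.array(lo),np.array(hi))
E
python3 - <<'E'
from h import *
import pickle
fs={n:robot.grab_frame(n) for n in("top","side","wrist")}
pickle.dump(fs,open("f0.pkl","wb"))
im=np.hstack([fs["top"]["image"],fs["side"]["image"]])[:,:,::-1]
cv2.imwrite("pics/top0.png",cv2.resize(fs["top"]["image"][:,:,::-1],(800,600)))
cv2.imwrite("pics/side0.png",fs["side"]["image"][:,:,::-1])
s=robot.sense();print(s,robot.nose_length)
for n in fs:
  f=fs[n];print(n,f["fx"],f["cx"],f["cy"],f["dist_coeffs"],-np.array(f["R"]).T@f["t"],np.array(f["R"])[2])
E
```

```text
pics
{'t': 0.15, 'joint_pos': array([ 1.12316031,  0.46925378, -0.04856014,  1.53340422,  0.0240904 ,
        1.14096191, -0.08232877]), 'joint_velocities': array([ 0.00039542, -0.00374128, -0.00084488, -0.00320378, -0.00165859,
        0.00025972, -0.0005691 ]), 'effort': array([ 4.39834448e-04, -5.10765374e+01, -4.64878685e-02, -2.37979746e+01,
        1.08094804e-02,  5.41416506e-03,  2.15941594e-05]), 'tcp_pos': array([ 0.27429328, -0.6163062 ,  0.24151045]), 'tcp_rot': array([ 3.14154283e+00,  1.44155780e-03, -1.15209890e+00]), 'wrist_force': array([-0.6882742 ,  0.18652516, -0.79340976]), 'torque': array([-0.00623979, -0.00573795,  0.03035702]), 'opening': 0.9973930017259579} 0.011
top 404.4125542147629 251.9602971105715 187.79314101286369 [-0.00732252  0.          0.          0.          0.        ] [ 0.42047682 -0.05243255  1.19964458] [ 0.11068981 -0.0014337  -0.99385397]
side 434.8884531440718 260.6532806806548 193.25827435175196 [-0.12614092  0.          0.          0.          0.        ] [ 0.46653076 -1.32262726  0.75589606] [ 0.05300522  0.89245781 -0.44800615]
wrist 338.4538083313873 255.91421985323836 195.96966727618153 [-0.09826787  0.          0.          0.          0.        ] [ 0.34928539 -0.58246844  0.37258397] [-0.28862654 -0.12536877 -0.94919829]
```

View pics/top0.png

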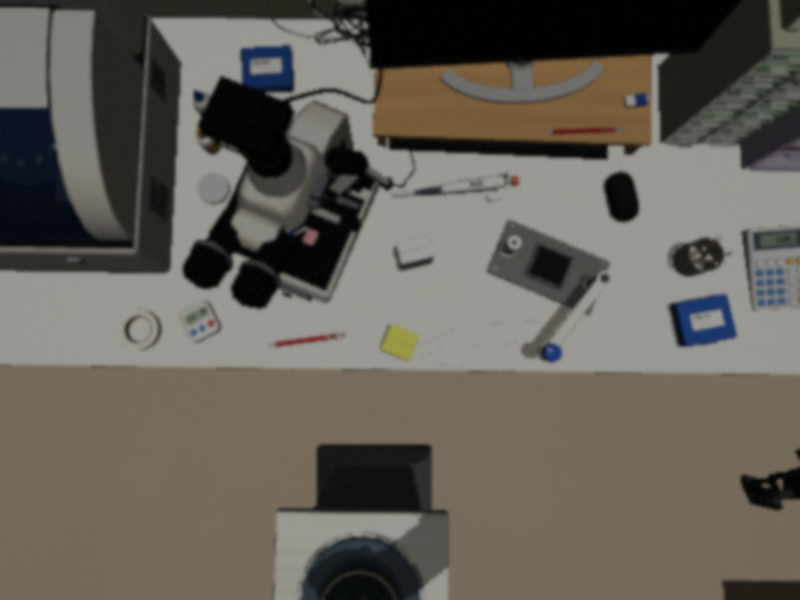

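View pics/side0.png

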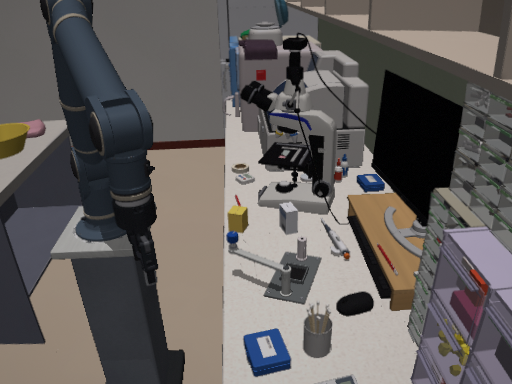

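The top view (800x600) shows the yellow carton at (400,342), the white carton at (414,250) and the cradle pocket at (550,266). The white post is at (513,243), the hinge at (605,278) and the blue knob at (552,352). The timer and pen are well to the left.

```bash
cat > m.py <<'E'
from h import *
import pickle
f=pickle.load(open("f0.pkl","rb"))["top"]
s=1.5625
def big(m,x,y,r):
    mm=np.zeros_like(m);x=int(x/s);y=int(y/s);mm[y-r:y+r,x-r:x+r]=m[y-r:y+r,x-r:x+r]
    c=max(cv2.findContours(mm,0,2)[0],key=cv2.contourArea);return c
Y=big(mask(f,(22,80,80),(38,255,255)),400,342,25)
r=cv2.minAreaRect(Y);b=plane(f,cv2.boxPoints(r),.07)
print("yellow",r,plane(f,[r[0]],.07),np.linalg.norm(b-np.roll(b,1,0),axis=1),[np.arctan2(*(b[i+1]-b[i])[1::-1]) for i in(0,1)])
p=np.argwhere(cv2.drawContours(np.zeros((384,512),np.uint8),[Y],-1,1,-1))[:,::-1];print("depth z",np.median(cloud(f,p)[:,2]))
B=big(mask(f,(100,120,60),(125,255,255)),552,352,12);c,rad=cv2.minEnclosingCircle(B)
print("knob",c,rad,plane(f,[c],.138),)
for n,q,z in(("post",(513,243),.076),("hinge",(605,278),.09),("pocket",(550,266),.008),("white",(414,244),.085),("c1",(508,220),.008),("c2",(609,262),.008),("c3",(487,270),.008)):
    q=np.array(q)/s;print(n,plane(f,[q],z),cloud(f,[q]))
g=f["image"];cv2.imwrite("pics/crop.png",cv2.resize(g[130:240,230:400,::-1],None,fx=4.6,fy=4.6,interpolation=2))
E
python3 m.py
```

```text
yellow ((255.27584838867188, 218.8103485107422), (19.683704376220703, 17.641056060791016), 21.801410675048828) [[ 0.45943063 -0.06433059  0.07      ]] [0.05470156 0.04913199 0.05494657 0.04904193] [np.float64(-0.36772674435208297), np.float64(-1.9395642039062606)]
depth z 0.07029102518857436
knob (353.0, 225.60000610351562) 5.249864101409912 [[ 0.44236876 -0.31957675  0.138     ]]
post [[ 0.63990433 -0.26852352  0.076     ]] [[ 0.63991904 -0.268538    0.07592468]]
hinge [[ 0.57616182 -0.4287296   0.09      ]] [[ 0.57533933 -0.42674159  0.09586233]]
pocket [[ 0.60949168 -0.35189319  0.008     ]] [[ 0.60875683 -0.35072893  0.01263291]]
white [[ 0.63411188 -0.08935795  0.085     ]] [[ 0.63400529 -0.08933952  0.08555611]]
c1 [[ 0.698001   -0.27239153  0.008     ]] [[ 0.69823821 -0.27257953  0.00698147]]
c2 [[ 0.61863106 -0.46498702  0.008     ]] [[ 0.61936168 -0.46650816  0.00360627]]
c3 [[ 0.60028956 -0.2315038   0.008     ]] [[ 0.60068185 -0.23189447  0.00540025]]
```

View pics/crop.png

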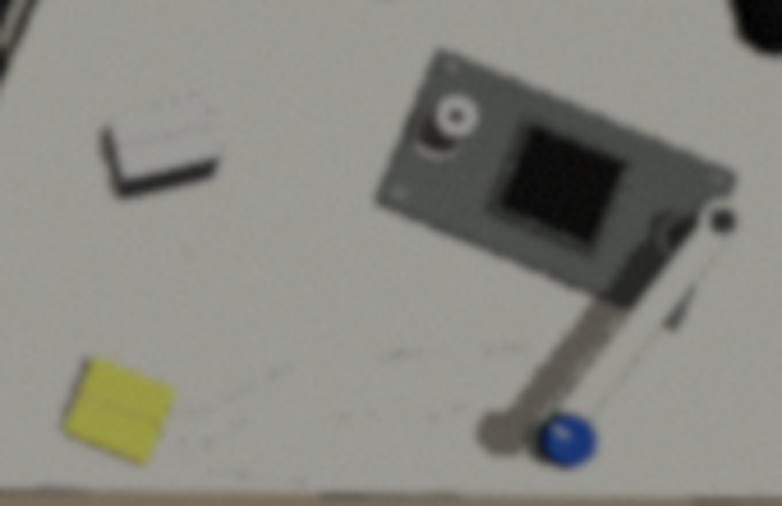

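```bash
cat > m2.py <<'E'
from h import *
import pickle
f=pickle.load(open("f0.pkl","rb"))["top"]
q=lambda x,y:(230+x/4.6,130+y/4.6)
post=plane(f,[q(456,116)],.076)[0];hin=plane(f,[q(723,220)],.093)[0]
d=post-hin;print("post",post,"hinge",hin,"dist",np.hypot(*d[:2]),"ang y",np.arctan2(d[1],d[0]),"mid",(post+hin)[:2]/2)
g=cv2.cvtColor(f["image"],cv2.COLOR_RGB2GRAY);m=np.zeros_like(g);m[150:186,333:372]=(g<45)[150:186,333:372]*255
c=max(cv2.findContours(m,0,2)[0],key=cv2.contourArea);r=cv2.minAreaRect(c);b=plane(f,cv2.boxPoints(r),.02)
print("pocket",plane(f,[r[0]],.02),np.linalg.norm(b-np.roll(b,1,0),axis=1),np.arctan2(*(b[1]-b[0])[1::-1]),r)
for x,y in((438,48),(738,175),(377,203)):print(plane(f,[q(x,y)],.008))
for y in(-.37,1.2,-1.94): 
  for p in((.459,-.064,.04),(.608,-.349,.05),(.64,-.268,.12)): print(y,robot.inverse_kinematics(p,(np.pi,0,y)))
E
python3 m2.py
```

```text
post [ 0.64080077 -0.27082198  0.076     ] hinge [ 0.57600219 -0.42764657  0.093     ] dist 0.1696844350358754 ang y 1.178969974601557 mid [ 0.60840148 -0.34923427]
pocket [[ 0.60900375 -0.3471154   0.02      ]] [0.06680911 0.06157984 0.06716956 0.06146   ] -0.385805931855016 ((351.3965148925781, 169.75863647460938), (22.840526580810547, 20.42648696899414), 21.801410675048828)
[[ 0.6991245  -0.27269414  0.008     ]]
[[ 0.61755757 -0.46697876  0.008     ]]
[[ 0.59629638 -0.23230936  0.008     ]]
-0.37 [ 0.38693925  0.46570506 -0.41483953  2.1761296   0.34673648  0.56164879
 -0.65474144]
-0.37 [ 0.62974733  0.71589982 -0.25495149  1.60490266  0.22225666  0.84939019
 -0.08257565]
-0.37 [ 0.54124129  0.6313956  -0.3078607   1.58334798  0.21994166  0.96111428
 -0.20732084]
1.2 [ 0.54060034  0.506169   -0.60825793  2.16789561  0.50634971  0.60803104
  0.76642368]
1.2 [ 0.82320979  0.77420986 -0.56099566  1.59155177  0.48694328  0.91889298
  1.29016709]
1.2 [ 0.73009386  0.69099413 -0.60751689  1.57052944  0.4409947   1.02035445
  1.19621098]
-1.94 [ 0.17882238  0.43695984 -0.15987173  2.18784813  0.13467155  0.5256242
 -2.02291817]
-1.94 [ 0.44363922  0.69955616  0.02595205  1.61802637 -0.02276266  0.82430519
 -1.46104347]
-1.94 [ 0.34742368  0.60931759 -0.01728424  1.59688416  0.0122894   0.93549708
 -1.61404353]
```

Run:
```python
from h import *
pi=np.pi
robot.goto((.4594,-.0643,.2),(pi,0,-.37)); 
f=robot.grab_frame("wrist");m=mask(f,(22,80,60),(38,255,255))
px=np.argwhere(m)[:,::-1];P=cloud(f,px);P=P[abs(P[:,2]-.07)<.004]
r=cv2.minAreaRect(np.float32(P[:,:2]));print(len(P),r)
ok=len(P)>200 and np.hypot(r[0][0]-.4594,r[0][1]+.0643)<.006
print(ok,robot.sense()["t"])
if ok:
    c=(np.array(r[0])+[.4594,-.0643])/2
    robot.move_straight((*c,.042),vel=.15)
    robot.grip(0.3,30); s=robot.sense();print(s["opening"],s["tcp_pos"],s["wrist_force"],s["t"])
    robot.move_straight((*c,.17),vel=.2)
    robot.goto((.6087,-.348,.17),(pi,0,-.384))
    s=robot.sense();print(s["opening"],s["tcp_pos"],s["tcp_rot"],s["t"])
    save(robot.grab_frame("wrist"),"w1.png",s=1.2)
```

```text
3927 ((0.4615382254123688, -0.06330639868974686), (0.054141826927661896, 0.04982732608914375), 68.78020477294922)
True 2.3
0.5821356237428107 [ 0.46094407 -0.06391025  0.04260874] [-0.3995797   0.23437417  5.66210977] 3.9167
0.5829132445005378 [ 0.60897007 -0.34553943  0.16970932] [-3.14000264e+00  1.12897132e-03 -3.81315612e-01] 5.925
```

View pics/w1.png

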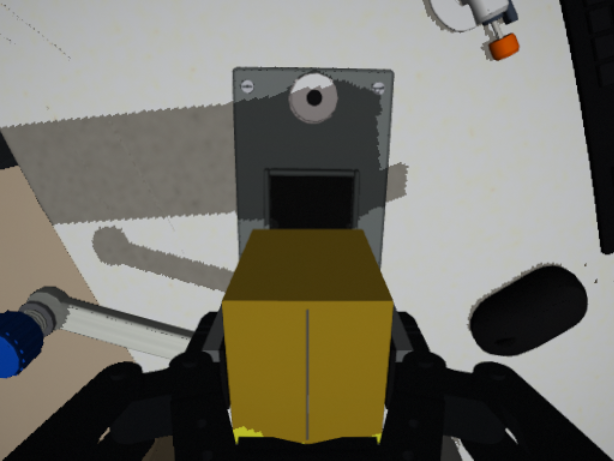

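The wrist view shows the carton held square over the cradle, with the post hole at (314,97) and the pocket's rear edge at y≈170. I'll lower it now.

Run:
```python
from h import *
s=robot.sense();print(s["tcp_pos"],s["wrist_force"])
f=robot.grab_frame("wrist")
print("post",plane(f,[(314/1.2,97/1.2)],.076),"corners .008",plane(f,[(233/1.2,68/1.2),(393/1.2,68/1.2)],.008),"pocket rim",plane(f,[(269/1.2,171/1.2),(355/1.2,171/1.2)],.02))
robot.move_straight((.6087,-.348,.075),vel=.15)
s=robot.sense();print(s["tcp_pos"],s["wrist_force"])
c=robot.move_straight((.6087,-.348,.0495),vel=.04,contact_N=6)
s=robot.sense();print(c,s["tcp_pos"],s["wrist_force"],s["t"])
save(robot.grab_frame("side"),"s2.png",(200,180,380,320),4)
```

```text
[ 0.60910862 -0.34535389  0.17012281] [-0.00422698  0.78590121 -0.8808546 ]
post [[ 0.64445941 -0.26784912  0.076     ]] corners .008 [[ 0.6016022  -0.22860727  0.008     ]
 [ 0.70304786 -0.26913888  0.008     ]] pocket rim [[ 0.59824023 -0.30177158  0.02      ]
 [ 0.6538015  -0.32399367  0.02      ]]
[ 0.60952114 -0.34811632  0.07604462] [ 0.1284742  -0.21316208 -0.8786865 ]
True [ 0.6082869  -0.34792613  0.05060679] [-0.6105495  -0.86790675  3.15285288] 7.3917
```

View pics/s2.png

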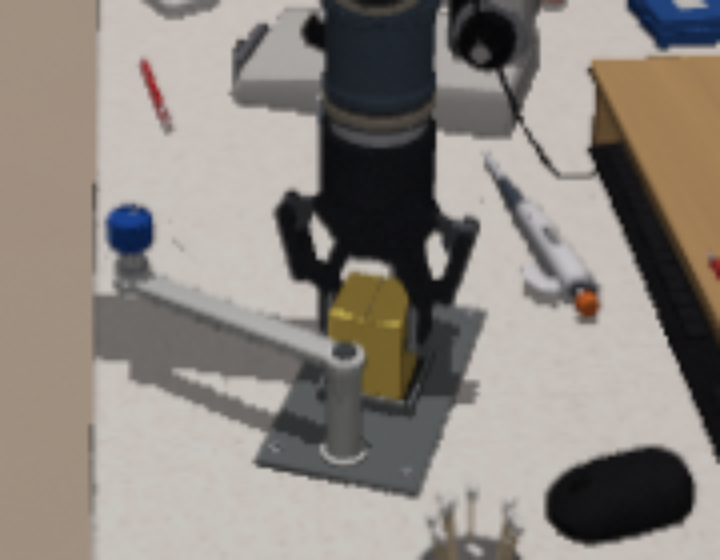

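The carton touched down at TCP z 0.0506, which matches the pocket floor (0.0426 + 0.008). Next I release it, retract, verify from the top view and re-measure the knob.

Run:
```python
from h import *
robot.grip(1.0)
robot.move_straight((.6087,-.348,.19),vel=.25)
th=1.187
robot.goto((.50,-.26,.22),(np.pi,0,-.384))
f=robot.grab_frame("top")
import pickle;pickle.dump(f,open("f1.pkl","wb"))
fw=robot.grab_frame("wrist");pickle.dump(fw,open("fw1.pkl","wb"))
s=robot.sense();print(s["t"],s["tcp_pos"],s["joint_pos"])
m=mask(f,(22,80,60),(38,255,255));px=np.argwhere(m)[:,::-1];P=cloud(f,px);k=(abs(P[:,2]-.078)<.006)&(P[:,0]<.72)&(P[:,0]>.5)&(abs(P[:,1]+.35)<.07);P=P[k]
if len(P)>20:print("yellow top",len(P),np.median(P[:,2]),cv2.minAreaRect(np.float32(P[:,:2])))
for n,g in(("top",f),("wrist",fw)):
  m=mask(g,(100,120,50),(125,255,255));px=np.argwhere(m)[:,::-1];P=cloud(g,px);k=(abs(P[:,2]-.138)<.004)&(P[:,0]<.6)&(P[:,0]>.3)
  if k.sum()>5:print(n,"knob",k.sum(),cv2.minEnclosingCircle(np.float32(P[k,:2])))
save(f,"t3.png",(300,130,420,240),5)
```

```text
9.325 [ 0.50021243 -0.26069499  0.21886027] [ 0.75638429  0.34726151 -0.44260848  1.80806455  0.17072726  1.02528589
 -0.13713298]
yellow top 58 0.07779198321745243 ((0.6189004778862, -0.32587912678718567), (0.012986263260245323, 0.050327010452747345), 56.32292175292969)
wrist knob 947 ((0.4453721344470978, -0.3185456395149231), 0.015735838562250137)
```

View pics/t3.png

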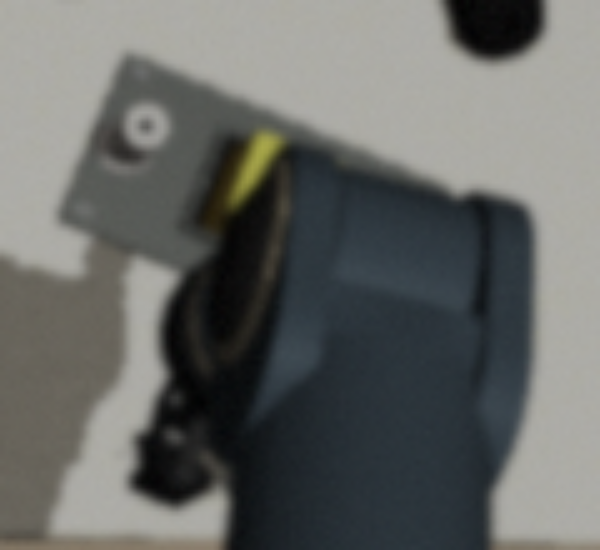

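Carton top is at z 0.0778, so it is seated and square. Next I cage the knob and swing the bar closed.

```bash
cat >> h.py <<'E'
H=np.array([.576,-.428]);PC=1.187;PI=np.pi
def kp(phi,r=.170): return H+r*np.array([np.cos(phi),np.sin(phi)])
E
python3 - <<'E'
from h import *
robot.grip(.62)
k=np.array([.443,-.3195]);yaw=2.457-PI/2
robot.goto((*k,.20),(PI,0,yaw))
robot.move_straight((*k,.121),vel=.12)
robot.grip(.43,30)
s=robot.sense();print(s["opening"],s["tcp_pos"],s["wrist_force"],s["t"])
for a in np.arange(1.17,.05,-.1):
    p=kp(PC+a);robot.move_straight((*p,.121),vel=.12,attitude=(PI,0,PC+a-PI/2))
    if abs(a%.3)<.1: print(round(a,2),robot.sense()["wrist_force"].round(1))
    if np.linalg.norm(robot.sense()["wrist_force"])>20: print("force!");break
s=robot.sense();print(s["tcp_pos"],s["wrist_force"],s["t"])
save(robot.grab_frame("wrist"),"w4.png",s=1.2)
E
```

```text
0.43092152647779813 [ 0.44322221 -0.31972358  0.1215584 ] [-0.55354752  0.11869087  0.78507771] 12.0583
0.97 [0.5 1.1 0.6]
0.67 [-0.7  0.3  0.3]
0.37 [-0.3 -0.6  0. ]
0.07 [ 0.1 -0.1 -0.6]
[ 0.62805836 -0.26621413  0.12091113] [ 0.13808432 -0.09479351 -0.56364816] 15.5583
```

View pics/w4.png

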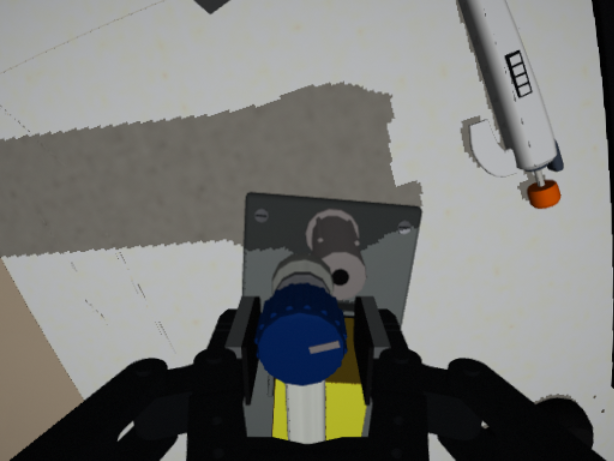

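The wrist view shows the knob caged at (303,335), the bar over the carton, and the post hole just ahead at (340,277). I push on to the stop.

Run:
```python
from h import *
p=kp(PC-.08)
c=robot.move_straight((*p,.121),vel=.04,attitude=(PI,0,PC-PI/2),contact_N=8)
s=robot.sense();print(c,s["tcp_pos"],s["wrist_force"],s["t"])
f=robot.grab_frame("wrist");m=mask(f,(100,120,40),(125,255,255));P=cloud(f,np.argwhere(m)[:,::-1]);k=(abs(P[:,2]-.138)<.004)
print("knob",cv2.minEnclosingCircle(np.float32(P[k,:2])),k.sum(),np.median(P[k,2]))
print([robot.inverse_kinematics((.640,-.270,.12),(PI,0,y)) for y in(2.3,2.5,2.6,2.757,-.8)])
```

```text
True [ 0.64560646 -0.27334969  0.11956348] [-2.23083971 -0.11410368  1.22943957] 16.1417
knob ((0.6445022225379944, -0.2676738202571869), 0.0158622357994318) 3575 0.13708894447253722
[array([ 0.8977755 ,  0.79753164, -0.90886655,  1.55788106,  0.67579613,
        1.12541712,  2.13439506]), array([ 0.91799852,  0.81648301, -0.95094626,  1.55664788,  0.70957227,
        1.14438623,  2.31196083]), array([ 0.92763673,  0.82622141, -0.97165582,  1.55606531,  0.7262829 ,
        1.15417239,  2.40100301]), array([ 0.94227186,  0.84200265, -1.00404062,  1.55518724,  0.75252603,
        1.17008807,  2.5409927 ]), array([ 0.46350262,  0.61926525, -0.1864003 ,  1.58685979,  0.13283195,
        0.9479013 , -0.56667077])]
```

In the same wrist frame the knob at (0.6445,-0.2677) coincides with the post hole at (0.6445,-0.2678), so the bar is closed. Next I regrip at high yaw, which allows one long clockwise turn, and press.

Run:
```python
from h import *
robot.grip(.62)
k=np.array([.642,-.2705]);Y=2.45
s=robot.sense();robot.move_straight((*s["tcp_pos"][:2],.165),vel=.2)
robot.goto((*k,.165),(PI,0,Y))
c=robot.move_straight((*k,.122),vel=.1,contact_N=12)
s=robot.sense();print(c,s["tcp_pos"],s["wrist_force"],s["joint_pos"][6],s["t"])
if not c:
    robot.grip(.2,90);s=robot.sense();print(s["opening"],s["tcp_pos"],s["wrist_force"],s["t"])
    t=s["tcp_pos"].copy()
    for z in(.120,.118,.116,.114,.113,.112):
        robot.move_straight((*k,z),vel=.03);robot.sleep(.05);s=robot.sense();print(z,s["tcp_pos"].round(4),s["wrist_force"].round(1),round(s["t"],2))
        if s["wrist_force"][2]>17:break
```

```text
False [ 0.64197753 -0.27030786  0.12146097] [-0.11260382  0.72128423  0.70666597] 2.285166985289683 19.5917
0.32447815824290493 [ 0.64246232 -0.27045984  0.1228192 ] [-0.47798787  0.8690029   1.38794557] 19.9417
0.12 [ 0.6425 -0.2704  0.1207] [-0.2  0.1  4.1] 20.24
0.118 [ 0.6425 -0.2704  0.1186] [-0.   0.4  5.4] 20.54
0.116 [ 0.6426 -0.2704  0.1175] [-2.2  1.5  9. ] 20.84
0.114 [ 0.6426 -0.2704  0.1164] [-2.6  0.7 13.6] 21.14
0.113 [ 0.6427 -0.2704  0.1158] [-3.   0.7 14.5] 21.44
0.112 [ 0.6427 -0.2704  0.1153] [-5.4  0.7 16.7] 21.74
```

```bash
cat > turn.py <<'E'
from h import *
import sys
z=float(sys.argv[1]);Y=float(sys.argv[2]);Yend=float(sys.argv[3]);k=(.642,-.2705)
F=lambda:np.mean([robot.sense()["wrist_force"] for _ in range(2)],0)
for i in range(8):
    f=F()
    if f[2]>19.3:break
    z-=np.clip((20.3-f[2])/2500,0,.001);robot.move_straight((*k,z),vel=.03)
i=0
while Y>Yend:
    Y-=.1;robot.move_straight((*k,z),vel=.05,attitude=(PI,0,Y));s=robot.sense();f=s["wrist_force"]
    z-=.00019*.9+np.clip((20.3-f[2])/2500,-.0008,.0008) if f[2]<23 else -.0006
    if i%3==0:print(round(Y,2),"z",round(z,5),s["tcp_pos"].round(4),f.round(1),s["torque"].round(2),round(s["tcp_rot"][2],3),round(s["t"],2))
    i+=1
    if f[2]>30 or f[2]<8 or s["t"]>54 or abs(s["torque"][2])>3: print("stop",f,s["torque"]);break
print("end",z,Y,s["tcp_pos"],s["opening"])
E
python3 turn.py .112 2.45 1.2
```

```text
2.35 z 0.11019 [ 0.6427 -0.2703  0.1147] [-5.3  0.4 18.7] [0.22 1.22 0.01] 2.35 22.24
2.05 z 0.1094 [ 0.6425 -0.27    0.1139] [-6.1  0.9 19.4] [0.35 1.45 0.01] 2.05 22.99
1.75 z 0.10909 [ 0.6425 -0.2697  0.1134] [-7.5  2.  19.7] [0.55 1.4  0.01] 1.75 23.74
1.45 z 0.10861 [ 0.6425 -0.2695  0.1128] [-6.8  2.1 20.1] [0.59 1.58 0.05] 1.45 24.49
1.15 z 0.10807 [ 0.6427 -0.2692  0.1122] [-6.6  3.7 20.7] [0.71 1.5  0.03] 1.15 25.24
end 0.10807321320680517 1.149999999999999 [ 0.6426757  -0.26915451  0.11217966] 0.3226652036502015
```

It has bitten: 0.57 mm of sink per 0.3 rad matches the stated 1.9 mm/rad. Continuing.

```bash
python3 turn.py .10807 1.15 -.5
```

```text
1.05 z 0.10751 [ 0.6427 -0.2691  0.1121] [-6.4  3.6 19.3] [0.77 1.47 0.02] 1.051 25.49
0.75 z 0.10704 [ 0.6428 -0.2689  0.1115] [-6.   3.5 19.3] [ 0.86  1.41 -0.  ] 0.751 26.24
0.45 z 0.1066 [ 0.6431 -0.2687  0.111 ] [-5.6  4.7 20.4] [0.91 1.41 0.07] 0.451 26.99
0.15 z 0.10631 [ 0.6432 -0.2686  0.1106] [-5.9  4.8 20.5] [1.03 1.32 0.05] 0.151 27.74
-0.15 z 0.10616 [ 0.6436 -0.2685  0.1104] [-4.5  5.1 21.3] [1.03 1.28 0.09] -0.149 28.49
-0.45 z 0.10566 [ 0.6439 -0.2686  0.11  ] [-4.9  4.2 21.6] [1.05 1.17 0.14] -0.449 29.24
end 0.1053780467250991 -0.55 [ 0.64400968 -0.26859337  0.10992564] 0.3200945133973039
```

```bash
python3 turn.py .1056 -.55 -1.25
python3 - <<'E'
from h import *
f=robot.grab_frame("side");save(f,"s5.png",(240,215,340,300),7)
E
```

```text
-0.65 z 0.1051 [ 0.6441 -0.2687  0.1099] [-3.7  4.3 19.5] [1.06 0.93 0.13] -0.649 29.74
-0.95 z 0.10456 [ 0.6444 -0.2689  0.1095] [-3.1  5.6 20.4] [1.09 0.91 0.1 ] -0.949 30.49
-1.25 z 0.10594 [ 0.6446 -0.2693  0.1105] [-3.2  5.1 23.9] [ 1.04  0.93 -0.03] -1.249 31.24
end 0.10594063198389457 -1.2500000000000002 [ 0.64459615 -0.26926854  0.11054229] 0.32751644790838264
```

View pics/s5.png

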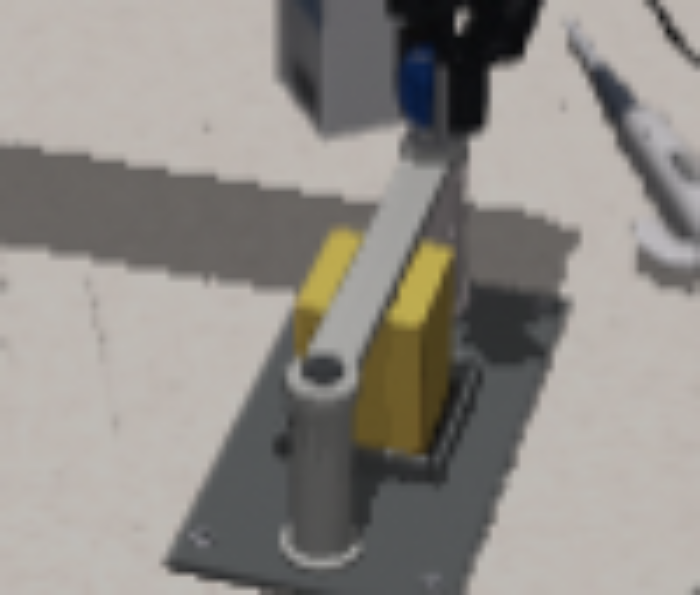

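Run:
```python
from h import *
k=(.642,-.2705)
robot.move_straight((*k,.1125),vel=.05);print(robot.sense()["wrist_force"],robot.sense()["tcp_pos"])
robot.grip(.62)
robot.move_straight((*k,.165),vel=.15)
f=robot.grab_frame("wrist");m=mask(f,(100,120,40),(125,255,255));px=np.argwhere(m)[:,::-1];P=cloud(f,px);k=(P[:,2]>.12)&(P[:,2]<.145)
h=np.histogram(P[k,2],bins=np.arange(.12,.145,.001));print(h[0],robot.sense()["t"],robot.sense()["tcp_pos"])
q=P[:,2]>np.median(P[k,2])-.003;print(cv2.minEnclosingCircle(np.float32(P[q,:2])))
save(f,"w6.png",s=1.2);save(robot.grab_frame("side"),"s6.png",(240,215,340,300),7)
```

```text
[2.80815515 3.64202697 8.39288609] [ 0.64415262 -0.26922215  0.11394677]
[   0    1    1    5    3    3   27   59   79  446 1092  383    6    0
    0    0    0    0    0    0    0    0    0    0] 32.5 [ 0.64124517 -0.27026357  0.16388563]
((0.6798877120018005, -0.27595043182373047), 0.0509999617934227)
```

View pics/s6.png

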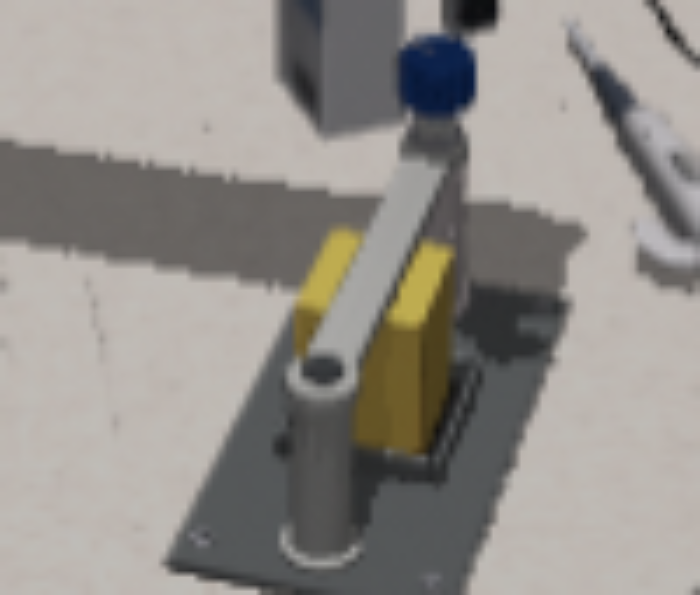

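View pics/w6.png

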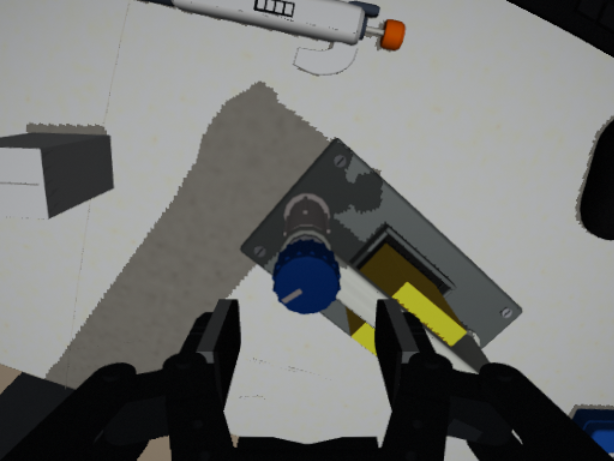

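Knob top reads 0.1304, against 0.1371 when raised, so it has dropped about 6.7 mm and is nearly snug. There is time left, so I take a fresh grip and turn on to confirm it stops.

```bash
sed -i 's/k=(.642,-.2705)/k=(.643,-.2698)/' turn.py
python3 - <<'E'
from h import *
k=(.643,-.2698)
robot.goto((*k,.165),(PI,0,.9))
c=robot.move_straight((*k,.116),vel=.1,contact_N=12);print(c)
if not c:
    robot.grip(.2,110);s=robot.sense();print(s["opening"],s["tcp_pos"],s["wrist_force"],s["t"])
    robot.move_straight((*k,.1095),vel=.03);s=robot.sense();print(s["tcp_pos"],s["wrist_force"],s["t"])
E
python3 turn.py .1095 .9 -.3
```

```text
False
0.31615998333301976 [ 0.64365849 -0.26979533  0.11697923] [0.05763359 0.44991868 2.15207612] 35.2
[ 0.6439697  -0.26989965  0.11313658] [-4.71317183  1.54373345 15.78126257] 35.5667
0.8 z 0.10703 [ 0.644  -0.27    0.1121] [-6.3  1.6 19.5] [0.33 1.43 0.01] 0.799 36.32
0.5 z 0.10726 [ 0.6439 -0.2701  0.1118] [-6.3  1.2 21.9] [ 0.39  1.72 -0.02] 0.5 37.07
0.2 z 0.10671 [ 0.6437 -0.2701  0.1118] [-6.2  1.3 19.7] [ 0.43  1.57 -0.04] 0.2 37.82
-0.1 z 0.1072 [ 0.6435 -0.2701  0.1121] [-6.2  0.6 20.6] [0.5  1.72 0.04] -0.101 38.57
-0.4 z 0.10708 [ 0.6434 -0.27    0.1118] [-6.2  2.1 20.5] [0.5  1.73 0.  ] -0.4 39.32
end 0.10708018376634124 -0.3999999999999999 [ 0.64338662 -0.27002598  0.11176102] 0.3188690961607721
```

It was turned 1.3 rad at 20 N with no further sink (z constant at 0.112), so the collar is snug. Release, check, hand in.

Run:
```python
from h import *
k=(.643,-.2698)
robot.move_straight((*k,.1135),vel=.05)
robot.grip(.65)
robot.move_straight((*k,.2),vel=.15)
robot.goto((.55,-.18,.25),(PI,0,-.384));robot.sleep(.3)
f=robot.grab_frame("wrist");m=mask(f,(100,120,40),(125,255,255));P=cloud(f,np.argwhere(m)[:,::-1]);k=(P[:,2]>.125)&(P[:,2]<.142)&(abs(P[:,0]-.643)<.03)&(abs(P[:,1]+.27)<.03)
print("knob",k.sum(),np.median(P[k,2]),cv2.minEnclosingCircle(np.float32(P[k,:2])) if k.sum() else 0)
g=robot.grab_frame("side");m=mask(g,(22,80,60),(38,255,255));P=cloud(g,np.argwhere(m)[:,::-1]);k=(abs(P[:,2]-.078)<.003)&(abs(P[:,0]-.61)<.06)&(abs(P[:,1]+.35)<.06)
print("carton top",k.sum(),np.median(P[k,2]),cv2.minAreaRect(np.float32(P[k,:2])))
s=robot.sense();print(s["t"],s["wrist_force"]);robot.close_job()
```

```text
knob 836 0.1301885507104114 ((0.6438446044921875, -0.2674441337585449), 0.015785465016961098)
carton top 98 0.07630597670355002 ((0.6092928051948547, -0.35009241104125977), (0.05802058428525925, 0.04953761026263237), 68.30127716064453)
41.7083 [ 0.29000274 -0.53619809  0.00338371]
the job is handed in; nothing more can be done
```

The job is done and handed in at about 42 s of the 64 s limit. The yellow carton stands in the pocket, the bar is closed, and the screw is cut in with its collar snug. I have no verdict from the system, and the thread depth is inferred from how far the screw sank; I could not read it directly.

- **Carton:** after release its top measured about 0.078 m high, which is right for standing on the pocket floor. In the last check its centre was (0.609, -0.350), within about 2 mm of the pocket centre and square to it. The side camera then read the top at 0.0763 m, which is within the 2 mm calibration error.
- **Bar:** swung shut by the caged knob until it met the stop. In the last check the knob was within 1 mm of where the post hole had been measured.
- **Screw:** pressed at about 20 N and turned clockwise, it sank at about 1.9 mm per rad. A second grip with another 1.3 rad at 20 N gave no further sink. The knob top ended about 6.9 mm below its raised height, out of 7 mm.
- **Disagreements:**
  - Near the end of the first turn the force rose to 24 N and the grip opening changed slightly. The knob probably slipped a little in the pads as it became snug, which is why I took the second grip.
  - Turning torque never rose clearly when the collar seated.
  - The wrist camera read 2–3 mm off the top camera in x and y.
- **Bystanders:** I kept the arm clear of all of them, and the white carton looked undisturbed in the late pictures. I did not re-measure the positions of any of them.

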